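# Take the cartridge out of the culture logger and shut its cover

## Task

The culture logger has finished its run. Press its orange cartridge in until it lets go and springs up, take it out, set it down in the yellow tray without dropping it, and then push the logger's blue cover shut until it snaps onto its catch. Leave the timer and the roll of tape where they are.

Things in the scene. Friction and masses are not known exactly. Their poses are not given: they have to be found in the camera images.
- logger: grey bench recorder, 150 (x) x 110 (y) x 85 mm high, fixed to the table. Origin: centre of its underside; its x axis points from its front (dark display) to its rear, where the cover is hinged, z up. Flat top deck at z = 0.085. It stands turned by up to about 0.35 rad.
- slot (a point): centre of the mouth of the cartridge slot, on the logger's deck, 20 mm in front of the logger's centre; same axes as the logger. The slot is 29 (x) x 39 (y) mm and vertical, with a thin black frame.
- cartridge: orange block with a white spot on top, 26 (x) x 36 (y) x 62 (z) mm, 0.05 to 0.1 kg, edges rounded by 3 mm. Origin: centre of its underside, z towards its top. It stands loose in the slot on a sprung carriage, axes as the logger's; once up, lift it straight out. Best gripped across its 36 mm (along the logger's y), where the deck beside it is free; the open cover stands behind it (logger +x).
- cartridge_center (a point): centre of the cartridge, 31 mm above its underside
- carriage (a joint): height (m) of the carriage under the cartridge. 0: latched, cartridge top 5 mm above the deck. Pressed about 3.5 mm down (4 to 6 N) it unlatches; hard stop at -0.005, top flush with the deck. Let go, it springs up within 0.5 s to 0.030: top 35 mm above the deck, 27 mm of the cartridge still in the slot. It does not latch again.
- cover_panel (a joint): angle (rad) of the blue cover: 0 fully shut (level over the slot), 1.57 upright, 1.9 to 2.2 at the start (leaning back, away from the slot), stop at 2.4. The stiff hinge holds it wherever it is left (0.6 N at the free edge moves it). For the last 0.1 rad its tongue must be pushed past a sprung catch (3 to 5 N at the free edge), which then holds it shut.
- cover_hinge (a point): middle of the cover's hinge axis, which runs along the logger's y; 35 mm behind the logger's centre and 9 mm above its deck
- cover_lip (a point): middle of the cover's free edge, on its outer face, 95 mm from the hinge axis. The cover is a plate 95 mm long, 74 mm wide and 4 mm thick; shut, its upper face is level, 13 mm above the deck. This point turns with the cover.
- yellow_tray: yellow open tray, fixed, 120 (x) x 130 (y) mm, 30 mm high, walls and floor 4 mm. Origin: centre of its underside. It may stand to the left or the right of the logger; the white tray stands on the other side.
- white_tray: white open tray of the same size, not used in this job; fixed
- timer: white kitchen timer, 62 x 62 x 22 mm, loose, to be left alone. Origin: centre of its underside.
- label_tape: roll of beige tape, 94 mm across, 25 mm high, loose, to be left alone. Origin: centre of its underside.

How it is judged:
On the way, in this order (a step that is already met when the one before it is completed fails the run):
1. the cartridge, pressed, has unlatched and sprung up in its slot (value of joint carriage above 0.025 m and horizontal distance between cartridge_center and slot below 0.01 m and z of cartridge in the frame of logger above 0.05 m), for 0.1 s.
2. the cartridge has been gripped and lifted clear of the slot (height (world z) of cartridge_center above 0.116 m and contact force between the fingers and cartridge above 2 N), for 0.1 s.
3. the cartridge rests, let go, in the yellow tray while the cover is still open (x of cartridge_center in the frame of yellow_tray between -0.056 and 0.056 m and y of cartridge_center in the frame of yellow_tray between -0.061 and 0.061 m and height (world z) of cartridge_center below 0.042 m and linear speed of cartridge below 0.03 m/s and contact force between the fingers and cartridge below 0.2 N and value of joint cover_panel above 0.3 rad), for 0.1 s.
At the end, for the whole second after the job is handed in: The cover is shut on its catch (joint below 0.015 rad) and the cartridge is at rest in the yellow tray, standing or lying, its centre within the tray's walls and less than 42 mm above the table (value of joint cover_panel below 0.015 rad and x of cartridge_center in the frame of yellow_tray between -0.056 and 0.056 m and y of cartridge_center in the frame of yellow_tray between -0.061 and 0.061 m and height (world z) of cartridge_center below 0.042 m and linear speed of cartridge below 0.03 m/s); the robot touches nothing.
It fails at once if the cartridge is dropped (falls free faster than 0.9 m/s, about 4 cm of fall) (linear speed of cartridge above 0.9 m/s and contact force between the fingers and cartridge below 0.1 N).
It fails at once if the timer or the roll of tape is moved by more than 3 cm (distance of any of timer, label_tape from where it was at the start of the episode above 0.03 m).
It also fails if it takes over 64 s, if anything falls off the work surface, if the arm or the gripper's body presses on something with over 40 N, if the wrist force passes 120 N, or if a joint passes its speed limit or range.

## Robot

A 6-joint arm with a two-finger parallel gripper is mounted at the origin on a cart in front of the work surface, level with it; the furniture and walls round the work are solid. World frame = base frame: x ahead of the robot, y to its left, z up, the work surface at z = 0. Lengths are in m, angles in rad, forces in N, time in s.
With the tool pointing down it reaches from about 0.375 to 0.9 m from the base axis. Payload 3.1 kg.
Tool frame: the origin (TCP) lies at the very end of the fingers, on their centre line; the grasp point (between the pads) lies 19 mm behind it (bot.grip_depth is the distance from the TCP to the grasp point, in m); z points along the fingers, y is the line along which they close (so a half turn about z gives the same grasp; the last joint's range is limited). The gripper opens to 85 mm and grips with 20 to 120 N. Pads are 22 mm wide; open, the fingers measure 114 mm over their backs; the gripper's body (76 mm by 85 mm) begins 54 mm behind the grasp point. The pads swing forward as they close: fully open they stand 13 mm farther back than shut.
Start: joints at [-1.46, 0.527, 1.433, -0, 1.181, -0.178], TCP at [0.178, -0.599, 0.231] pointing down, gripper open.
Joint ranges: [-3.08, 3.08], [-0.75, 2.2], [0.22, 2.44], [-1.43, 4.57], [0, 2.65], [-2.85, 2.85]. Speed limits (rad/s): [2.79, 2.79, 3.14, 3.14, 3.14, 3.14].

## Interface

Orientations are given as a unit quaternion [x, y, z, w].
In Python, from bench import telemetry, grab_frame, camera_params, bot gives the robot as it stands. The module is installed in compiled form; this text tells all that it offers.
- The arm moves only by the shell command python3 -m crank 'ROWS' [OPENING]. ROWS is JSON, a list of rows, each a list of 2 entries, a list of its own where there are three numbers: the shift along the world's x, y, z in m, then the turn, a rotation vector about the world's x, y, z in degrees. A call has 1 to 20 rows; each row shifts and turns the commanded pose from where the row before left it; what a row does not reach is not made up. A row lasts 1/12 s, in which the tool goes at most 41.7 mm and 7.16 degrees, less where a joint would pass 70% of its speed; a pose out of reach is approached as far as the arm can. A call is refused whole if a number of a shift passes 0.0417 or a number of a turn 7.16, either way. A call with a gripper value outside its range is refused whole. OPENING is the finger opening in m, from 0 to 0.0854, set as the call begins (- or left out, the last holds). The fingers move at their own pace and stop on an object; the grip force is fixed at half the most. Time passes only in rows, so rows that do not move let the fingers close. It gives the time, the measured TCP pose, the force, the opening and the grip force at its end, in the units of the state.
- telemetry.state(): the state, without advancing time (a new reading comes with each control period).
- grab_frame(name): name is "scene" or "top" or "wrist"; returns the picture (400x640x3 uint8, red, green, blue); there is no depth.
- camera_params(name): a dict with "fov_y" (degrees; the focal length in pixels is half the picture's height over the tangent of half this angle, whatever the lens; pixels are square), "cx", "cy" (the principal point, pixels), "rvec" (rotation vector, rad) and "tvec" (3), from world to camera coordinates, as OpenCV has them; the wrist camera has in their place "hand_eye" (4x4, takes a point from camera to tool coordinates, whose origin is the TCP and whose axes are the flange's). Camera axes: x right, y down, z forward; pixel columns grow to the right and rows downward; lengths in m; the calibration is good to about 2 mm. A picture is of the moment at which its call begins: read the wrist's pose just before it. camera_params takes no time and is no camera call.
- bot.hand_in(): hands the job in; it is judged then, once.
The state is a dict: "time": time; "joint_pos": joint angles; "joint_vel": joint speeds; "joint_efforts": joint torques, N m; "position": TCP position; "tcp_rot": TCP orientation; "ft_force": force on the tool from outside, world axes, zero at the start; "wrist_torque": the same for the moment, N m; "opening": finger opening in m; "grasp_force": force on a finger pad.
Only numpy, scipy, OpenCV 4.12 (cv2) and the standard library are available. Lean on these libraries where they do the work, as an engineer would, in place of code of your own. Each camera call takes 0.05 s, during which the arm holds its last target. There are 200 camera calls.

## Working session

There is one attempt and no reset: what is moved stays moved. The work goes in short steps, Python scripts to look and compute and a shell command to move; the robot and the scene stay as the last step left them, time stands still between calls to the robot, and variables do not carry over. Pictures are saved under pics/ and viewed, at most 10 in all, crops included, and the job is handed in when it is done.

```bash
mkdir -p pics
cat > h.py <<'E'
import numpy as np, cv2
from scipy.spatial.transform import Rotation as R
from bench import telemetry, grab_frame, camera_params, bot
def cam(name):
    p=camera_params(name); f=200/np.tan(np.radians(p["fov_y"])/2)
    if "hand_eye" in p:
        s=telemetry.state(); H=np.array(p["hand_eye"]); Rt=R.from_quat(s["tcp_rot"]).as_matrix()
        C=Rt@H[:3,3]+np.array(s["position"]); M=Rt@H[:3,:3]
    else:
        Rw=R.from_rotvec(np.ravel(p["rvec"])).as_matrix(); M=Rw.T; C=-M@np.ravel(p["tvec"])
    return dict(f=f,cx=p["cx"],cy=p["cy"],C=C,M=M)
def plane(c,uv,z):
    uv=np.atleast_2d(uv).astype(float)
    d=np.c_[(uv[:,0]-c["cx"])/c["f"],(uv[:,1]-c["cy"])/c["f"],np.ones(len(uv))]@c["M"].T
    return c["C"]+d*((z-c["C"][2])/d[:,2])[:,None]
def proj(c,P):
    q=(np.atleast_2d(P)-c["C"])@c["M"]; return np.c_[q[:,0]/q[:,2]*c["f"]+c["cx"],q[:,1]/q[:,2]*c["f"]+c["cy"]]
def save(n,im): cv2.imwrite(n,cv2.cvtColor(im,cv2.COLOR_RGB2BGR))
E
python3 - <<'E'
from h import *
for n in("top","scene"):
    c=cam(n); print(n,c["C"].round(3),c["M"][:,2].round(2),round(c["f"])); im=grab_frame(n); save(f"pics/{n}0.png",im); np.save(n+"0.npy",im)
s=telemetry.state();print(s["time"],s["position"],s["tcp_rot"],s["ft_force"],s["opening"])
E
```

```text
top [ 0.372 -0.01   1.442] [ 0.11  0.01 -0.99] 495
scene [-0.051  0.391  0.962] [ 0.53 -0.33 -0.78] 479
0.1 [ 0.17795668 -0.59844551  0.23043904] [ 9.89592072e-01  1.43897744e-01  2.45257478e-05 -9.84584512e-04] [-0.22360632  0.15100447  0.69962414] 0.08561894301740637
```

View pics/top0.png

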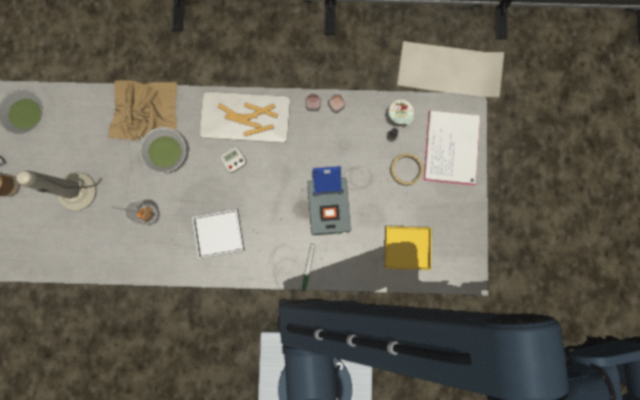

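View pics/scene0.png

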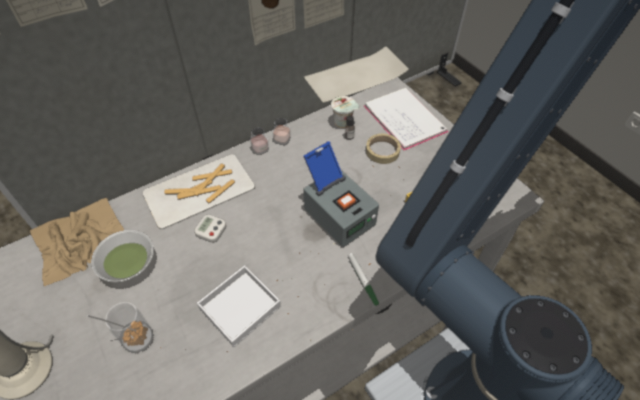

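The top view shows the logger at about (329,207), with the orange cartridge at (330,213) and the blue cover at (327,180). The yellow tray is at (408,247), the white tray at (218,233), the timer at (233,160) and the tape at (405,169). Next I measure these.

Run:
```python
from h import *
im=np.load("top0.npy"); c=cam("top"); hsv=cv2.cvtColor(im,cv2.COLOR_RGB2HSV)
def big(m,box):
    k=np.zeros_like(m);x0,y0,x1,y1=box;k[y0:y1,x0:x1]=m[y0:y1,x0:x1]
    cs=cv2.findContours(k,cv2.RETR_EXTERNAL,cv2.CHAIN_APPROX_NONE)[0]; return max(cs,key=cv2.contourArea)
def rep(n,ct,z):
    P=plane(c,ct.reshape(-1,2),z)[:,:2]; r=cv2.minAreaRect((P*1000).astype(np.float32)); print(n,np.round(r[0],1),np.round(r[1],1),round(r[2],1))
o=big(cv2.inRange(hsv,(3,120,100),(18,255,255)),(300,190,350,240)); rep("cart",o,.09)
y=big(cv2.inRange(hsv,(20,120,60),(35,255,255)),(370,210,450,290)); rep("tray",y,.03)
b=big(cv2.inRange(hsv,(105,130,40),(130,255,255)),(300,150,350,215)); rep("cover",b,.09); 
print(cv2.boxPoints(cv2.minAreaRect(b)).round(1).tolist())
g=cv2.inRange(hsv,(75,20,40),(110,110,140)); l=big(g,(295,180,360,240)); rep("logger",l,.085)
crop=cv2.resize(im[140:280,290:450],None,fx=5,fy=4.2857*5/4.2857,interpolation=cv2.INTER_CUBIC)[:600]
save("pics/crop0.png",cv2.resize(crop,(640,480)))
print(plane(c,[[233,160],[405,169]],.02))
```

```text
cart [487.  -29.2] [30.2 35.7] 1.7
tray [ 399.6 -254. ] [118.6 127.9] 0.2
cover [578.3 -19.8] [64.5 72.2] 6.9
[[312.8999938964844, 169.1999969482422], [338.8999938964844, 166.8000030517578], [341.0, 189.8000030517578], [315.0, 192.1999969482422]]
logger [564.9 -63.2] [28.   8.3] 1.4
[[ 0.63850983  0.25557104  0.02      ]
 [ 0.6264143  -0.24647076  0.02      ]]
```

View pics/crop0.png

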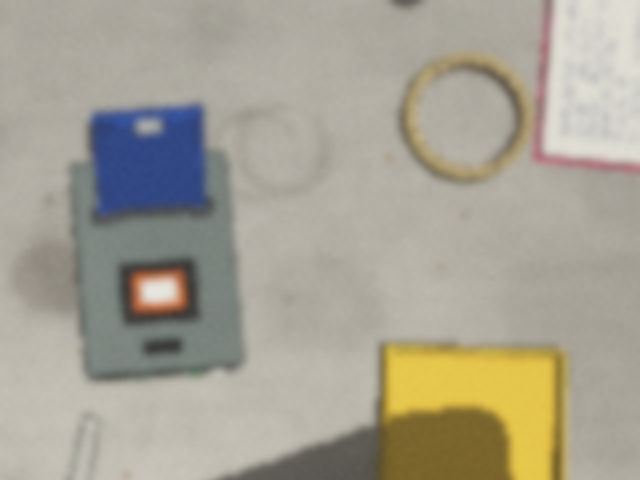

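```bash
python3 -m crank '[[[0.016,0.03,0.001],[0,0,-0.6]],[[0.016,0.03,0.001],[0,0,-0.6]],[[0.016,0.03,0.001],[0,0,-0.6]],[[0.016,0.03,0.001],[0,0,-0.6]],[[0.016,0.03,0.001],[0,0,-0.6]],[[0.016,0.03,0.001],[0,0,-0.6]],[[0.016,0.03,0.001],[0,0,-0.6]],[[0.016,0.03,0.001],[0,0,-0.6]],[[0.016,0.03,0.001],[0,0,-0.6]],[[0.016,0.03,0.001],[0,0,-0.6]],[[0.016,0.03,0.001],[0,0,-0.6]],[[0.016,0.03,0.001],[0,0,-0.6]],[[0.016,0.03,0.001],[0,0,-0.6]],[[0.016,0.03,0.001],[0,0,-0.6]],[[0.016,0.03,0.001],[0,0,-0.6]],[[0.016,0.03,0.001],[0,0,-0.6]],[[0.016,0.03,0.001],[0,0,-0.6]],[[0.016,0.03,0.001],[0,0,-0.6]],[[0.016,0.03,0.001],[0,0,-0.6]],[[0,0,0],[0,0,0]]]' 0
cat > w.py <<'E'
from h import *
import sys
c=cam("wrist"); im=grab_frame("wrist"); save(f"pics/{sys.argv[1]}.png",im); hsv=cv2.cvtColor(im,cv2.COLOR_RGB2HSV); z=float(sys.argv[2])
s=telemetry.state(); t=R.from_quat(s["tcp_rot"]).as_matrix()
print("tcp",np.round(s["position"],4),"toolx yaw",np.degrees(np.arctan2(t[1,0],t[0,0])).round(2),"toolz",t[:,2].round(3),"F",np.round(s["ft_force"],1))
for n,lo,hi in(("orange",(3,120,90),(18,255,255)),("blue",(105,130,40),(130,255,255))):
    cs=cv2.findContours(cv2.inRange(hsv,lo,hi),cv2.RETR_EXTERNAL,cv2.CHAIN_APPROX_NONE)[0]
    if not cs: continue
    ct=max(cs,key=cv2.contourArea); P=plane(c,ct.reshape(-1,2),z)[:,:2]*1000; r=cv2.minAreaRect(P.astype(np.float32))
    print(n,cv2.boundingRect(ct),np.round(r[0],1),np.round(r[1],1),round(r[2],1))
E
python3 w.py w1 0.09
```

```text
time: 1.77
position: [0.484, -0.0245, 0.2504]
tcp_rot: [0.999, 0.047, 0.001, -0.001]
ft_force: [-0.1, -0.4, 0.8]
opening: 0.0
grasp_force: 0.0
tcp [ 0.4827 -0.0266  0.2501] toolx yaw 5.46 toolz [ 0.  0. -1.] F [ 0.6 -0.4 -0.3]
orange (295, 157, 39, 30) [489.1 -26.3] [27.2 35.9] 7.5
blue (254, 22, 120, 91) [578.4 -17.9] [71.8 99.1] 6.1
```

View pics/w1.png

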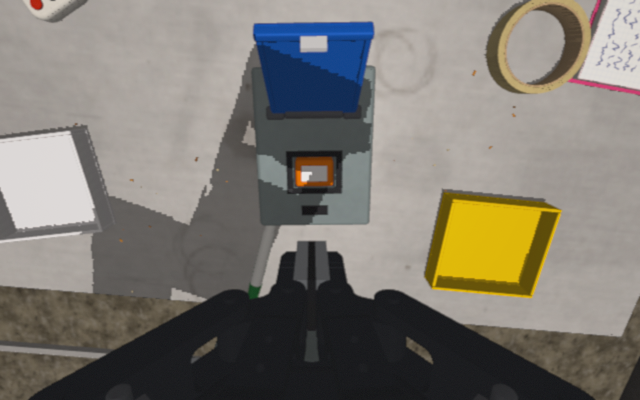

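The wrist view shows the cartridge at about (315,172), lined up with the tool, and the cover open behind it with its lip at about (314,30). Now I go down and press.

```bash
python3 -m crank '[[[0.001,0,-0.03],[0,0,0.1]],[[0.001,0,-0.03],[0,0,0.1]],[[0.001,-0.001,-0.03],[0,0,0.1]],[[0.001,-0.001,-0.03],[0,0,0]],[[0.001,0,-0.025],[0,0,0]],[[0,0,0],[0,0,0]],[[0,0,-0.004],[0,0,0]],[[0,0,-0.004],[0,0,0]],[[0,0,0],[0,0,0]],[[0,0,0],[0,0,0]]]' 0; python3 w.py w2 0.09
```

```text
time: 2.65
position: [0.4877, -0.0315, 0.0985]
tcp_rot: [0.999, 0.047, 0.001, 0.0]
ft_force: [0.6, -0.5, 0.1]
opening: 0.0
grasp_force: 0.0
tcp [ 0.4878 -0.0314  0.0986] toolx yaw 5.45 toolz [ 0.002 -0.001 -1.   ] F [-0.3 -0.7  0.6]
orange (266, 217, 72, 53) [490.  -26.5] [28.2 35.3] 6.0
blue (128, 0, 313, 139) [568.9 -13. ] [ 55.2 125.8] 5.4
```

```bash
python3 -m crank '[[[0.001,0.004,0],[0,0,0.2]],[[0,0,-0.003],[0,0,0]],[[0,0,-0.003],[0,0,0]],[[0,0,-0.002],[0,0,0]],[[0,0,-0.002],[0,0,0]],[[0,0,-0.001],[0,0,0]],[[0,0,0],[0,0,0]],[[0,0,0],[0,0,0]]]' 0
```

```text
time: 3.37
position: [0.4881, -0.027, 0.0864]
tcp_rot: [0.999, 0.049, 0.0, -0.0]
ft_force: [-0.1, 0.5, 3.8]
opening: -0.0003
grasp_force: 2.1
```

```bash
python3 -m crank '[[[0,0,-0.0015],[0,0,0]],[[0,0,0],[0,0,0]],[[0,0,0],[0,0,0]]]' 0;  python3 -m crank '[[[0,0,0.01],[0,0,0]],[[0,0,0.02],[0,0,0]],[[0,0,0.025],[0,0,0]],[[0,0,0.025],[0,0,0]],[[0,0,0.025],[0,0,0]],[[0,0,0],[0,0,0]],[[0,0,0],[0,0,0]],[[0,0,0],[0,0,0]]]' 0; python3 w.py w3 0.12
```

```text
time: 3.62
position: [0.4881, -0.027, 0.0849]
tcp_rot: [0.999, 0.049, 0.0, -0.0]
ft_force: [0.0, 1.4, 4.8]
opening: -0.0
grasp_force: 2.2
time: 4.28
position: [0.4874, -0.027, 0.1896]
tcp_rot: [0.999, 0.049, -0.0, -0.0]
ft_force: [-0.2, -0.2, -0.2]
opening: 0.0002
grasp_force: 0.0
tcp [ 0.4871 -0.0269  0.189 ] toolx yaw 5.65 toolz [-0.002  0.001 -1.   ] F [-0.1 -1.  -0.4]
orange (285, 175, 52, 50) [493.1 -26.1] [34.6 34.9] 5.5
blue (224, 0, 169, 122) [577.7 -16.8] [66.8 96.5] 6.2
```

View pics/w3.png

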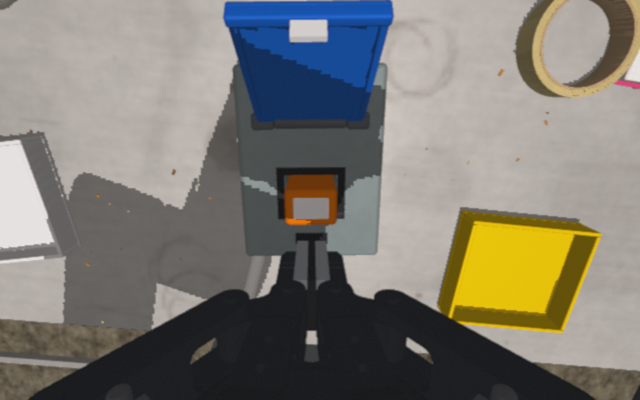

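The cartridge has sprung up: its white top is at about (311,208), with the front face visible above the frame. Now I open the fingers, go down and grip.

```bash
python3 -m crank '[[[0.001,0,0],[0,0,0]],[[0,0,0],[0,0,0]],[[0,0,0],[0,0,0]],[[0,0,0],[0,0,0]],[[0,0,0],[0,0,0]],[[0,0,0],[0,0,0]],[[0,0,0],[0,0,0]],[[0,0,-0.02],[0,0,0]],[[0,0,-0.02],[0,0,0]],[[0,0,-0.02],[0,0,0]],[[0,0,-0.02],[0,0,0]],[[0,0,-0.017],[0,0,0]],[[0,0,0],[0,0,0]],[[0,0,0],[0,0,0]]]' 0.07; python3 -m crank '[[[0,0,0],[0,0,0]],[[0,0,0],[0,0,0]],[[0,0,0],[0,0,0]],[[0,0,0],[0,0,0]],[[0,0,0],[0,0,0]],[[0,0,0],[0,0,0]],[[0,0,0],[0,0,0]],[[0,0,0],[0,0,0]],[[0,0,0],[0,0,0]],[[0,0,0],[0,0,0]]]' 0.02
```

```text
time: 5.5
position: [0.4886, -0.027, 0.0923]
tcp_rot: [0.999, 0.049, -0.001, -0.0]
ft_force: [-0.6, -0.6, -0.2]
opening: 0.0702
grasp_force: 0.0
time: 6.33
position: [0.4894, -0.0272, 0.0929]
tcp_rot: [0.999, 0.049, 0.0, 0.0]
ft_force: [1.0, 0.4, 1.2]
opening: 0.0346
grasp_force: 62.5
```

```bash
python3 -m crank '[[[0,0,0.005],[0,0,0]],[[0,0,0.01],[0,0,0]],[[0,0,0.01],[0,0,0]],[[0,0,0.015],[0,0,0]],[[0,0,0.015],[0,0,0]],[[0,0,0.015],[0,0,0]],[[0,0,0],[0,0,0]],[[0,0,0],[0,0,0]]]'; python3 w.py w4 0.19
```

```text
time: 7.0
position: [0.4886, -0.027, 0.1631]
tcp_rot: [0.999, 0.049, 0.0, 0.0]
ft_force: [-0.1, -0.6, -0.9]
opening: 0.0348
grasp_force: 62.2
tcp [ 0.4881 -0.0268  0.1624] toolx yaw 5.65 toolz [-0.002  0.    -1.   ] F [ 0.1  0.  -0.5]
orange (268, 212, 87, 103) [498.7 -26. ] [44.3 34. ] 5.6
blue (205, 0, 205, 128) [570.5 -17.7] [38.5 63.1] 5.6
```

View pics/w4.png

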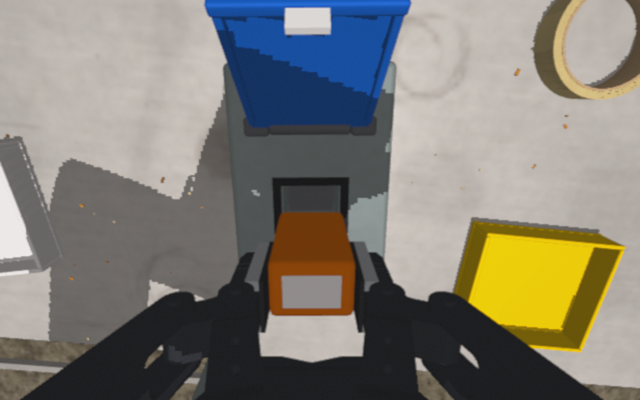

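The cartridge is held at about (311,270), clear of the slot. Next I carry it to the tray.

```bash
python3 -m crank '[[[-0.003,-0.007,0],[0,0,0]],[[-0.006,-0.015,0],[0,0,0]],[[-0.008,-0.02,0],[0,0,0]],[[-0.008,-0.02,0],[0,0,0]],[[-0.008,-0.02,0],[0,0,0]],[[-0.008,-0.02,0],[0,0,0]],[[-0.008,-0.02,0],[0,0,0]],[[-0.008,-0.02,0],[0,0,0]],[[-0.008,-0.02,0],[0,0,0]],[[-0.008,-0.02,0],[0,0,0]],[[-0.008,-0.02,0],[0,0,0]],[[-0.005,-0.015,0],[0,0,0]],[[-0.003,-0.01,0],[0,0,0]],[[0,0,-0.02],[0,0,0]],[[0,0,-0.025],[0,0,0]],[[0,0,-0.025],[0,0,0]],[[0,0,-0.025],[0,0,0]],[[0,0,-0.015],[0,0,0]],[[0,0,0],[0,0,0]],[[0,0,0],[0,0,0]]]'
python3 - <<'E'
from h import *
c=cam("wrist"); im=grab_frame("wrist"); save("pics/w5.png",im)
hsv=cv2.cvtColor(im,cv2.COLOR_RGB2HSV); cs=cv2.findContours(cv2.inRange(hsv,(20,120,40),(35,255,255)),0,1)[0]
P=np.vstack(cs).reshape(-1,2); Q=plane(c,P,.03); print(Q.min(0),Q.max(0))
E
```

```text
time: 8.72
position: [0.3992, -0.2533, 0.0518]
tcp_rot: [0.999, 0.049, -0.001, -0.001]
ft_force: [0.6, -0.1, -1.2]
opening: 0.0352
grasp_force: 62.3
[ 0.33946235 -0.31924802  0.03      ] [ 0.46100452 -0.1896718   0.03      ]
```

View pics/w5.png

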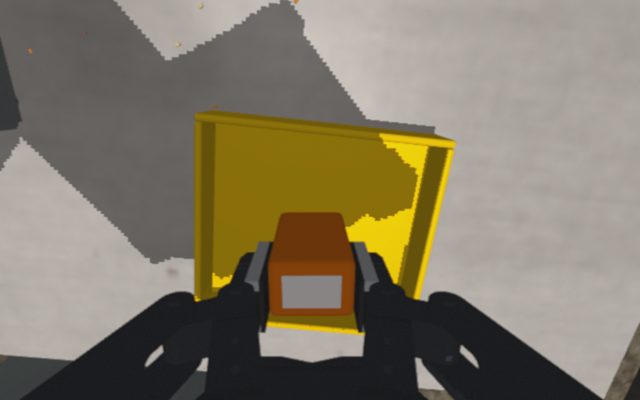

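The cartridge at about (311,270) is over the middle of the tray. The tray spans x 0.34 to 0.46 and y -0.32 to -0.19, which matches the earlier estimate. I lower it slowly.

```bash
python3 -m crank '[[[0,0,-0.005],[0,0,0]],[[0,0,-0.003],[0,0,0]],[[0,0,-0.002],[0,0,0]],[[0,0,-0.0015],[0,0,0]],[[0,0,-0.001],[0,0,0]],[[0,0,0],[0,0,0]],[[0,0,0],[0,0,0]]]'
```

```text
time: 9.35
position: [0.4001, -0.2541, 0.0404]
tcp_rot: [0.999, 0.049, 0.0, 0.0]
ft_force: [-0.9, 0.0, -0.9]
opening: 0.0349
grasp_force: 62.3
```

```bash
python3 -m crank '[[[0,0,-0.001],[0,0,0]],[[0,0,-0.001],[0,0,0]],[[0,0,0],[0,0,0]],[[0,0,0],[0,0,0]]]'
```

```text
time: 9.68
position: [0.4001, -0.2541, 0.0401]
tcp_rot: [0.999, 0.049, 0.0, 0.001]
ft_force: [-1.3, 1.9, 15.5]
opening: 0.035
grasp_force: 64.4
```

```bash
python3 -m crank '[[[0,0,0.001],[0,0,0]],[[0,0,0],[0,0,0]]]'; python3 -m crank '[[[0,0,0],[0,0,0]],[[0,0,0],[0,0,0]],[[0,0,0],[0,0,0]],[[0,0,0],[0,0,0]],[[0,0,0],[0,0,0]],[[0,0,0],[0,0,0]],[[0,0,0],[0,0,0]],[[0,0,0],[0,0,0]],[[0,0,0.01],[0,0,0]],[[0,0,0.02],[0,0,0]],[[0,0,0.025],[0,0,0]],[[0,0,0.025],[0,0,0]],[[0,0,0.025],[0,0,0]],[[0,0,0.025],[0,0,0]],[[0,0,0.025],[0,0,0]],[[0,0,0.025],[0,0,0]],[[0,0,0],[0,0,0]],[[0,0,0],[0,0,0]]]' 0.065
python3 - <<'E'
from h import *
a=grab_frame("wrist"); b=grab_frame("scene"); save("pics/b.png",np.hstack([a[::2,::2],b[::2,::2]]))
# cover lip and hinge from scene+top by rays
for n in("top","scene"):
    c=cam(n); im=grab_frame(n); np.save(n+"1.npy",im)
s=np.load("scene1.npy"); save("pics/sc1.png",np.vstack([cv2.resize(s[130:260,280:440],(640,520))[:, :]]))
cv2.imwrite("pics/both.png",np.vstack([cv2.imread("pics/b.png"),cv2.imread("pics/sc1.png")[:400]]))
E
```

```text
time: 9.85
position: [0.4003, -0.2543, 0.0401]
tcp_rot: [0.999, 0.049, 0.0, 0.001]
ft_force: [-1.5, 1.0, 8.9]
opening: 0.0349
grasp_force: 63.7
time: 11.35
position: [0.4005, -0.2546, 0.2213]
tcp_rot: [0.999, 0.049, 0.001, 0.002]
ft_force: [0.4, 0.9, -1.0]
opening: 0.065
grasp_force: 0.0
```

View pics/both.png

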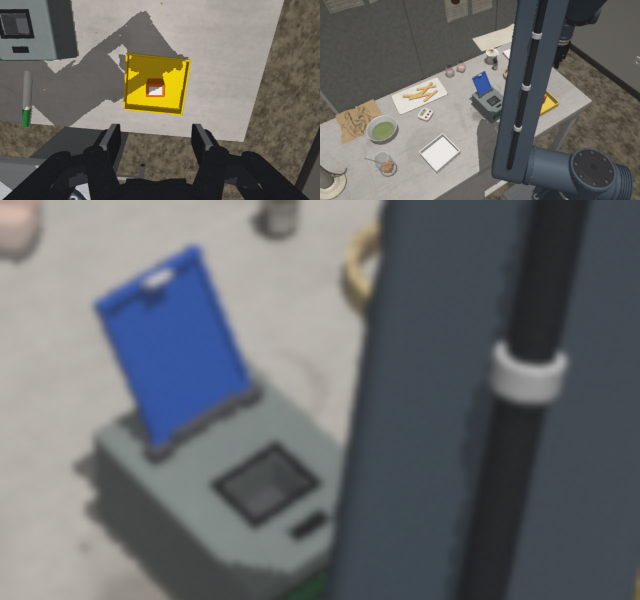

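The cartridge stands in the yellow tray, at about (155,88) in the top-left inset. In the scene crop the cover's lip corners are at about (100,305) and (198,250). Next I work out the lip position from two views.

Run:
```python
from h import *
A=[];B=[]
for n,uv in(("top",(326,168)),("scene",(317.2,199.4))):
    c=cam(n); d=plane(c,uv,0)[0]-c["C"]; d/=np.linalg.norm(d); I=np.eye(3)-np.outer(d,d); A.append(I);B.append(I@c["C"])
p=np.linalg.lstsq(np.vstack(A),np.hstack(B),rcond=None)[0]; print("lip",p.round(4), "res",[float(np.linalg.norm(a@p-b).round(4)) for a,b in zip(A,B)])
y=np.radians(5.6); e=np.array([np.cos(y),np.sin(y),0]); h=np.array([.4885,-.0268,.094])+.055*e
r=p-h; print("hinge",h.round(4),"along",(r@e).round(4),"up",r[2].round(4),"theta",np.arctan2(r[2],-(r@e)),np.hypot(r@e,r[2]))
for th in np.arange(2.1,-.01,-.15):
  q=h+.085*np.array([-np.cos(th)*e[0],-np.cos(th)*e[1],np.sin(th)])+.004*np.array([np.sin(th)*e[0],np.sin(th)*e[1],np.cos(th)]); print(round(th,2),q.round(3))
```

```text
lip [ 0.6303 -0.0242 -0.0589] res [0.0096, 0.0096]
hinge [ 0.5432 -0.0214  0.094 ] along 0.0863 up -0.1529 theta -2.084968361233641 0.17555963644999065
2.1 [ 0.589 -0.017  0.165]
1.95 [ 0.578 -0.018  0.171]
1.8 [ 0.566 -0.019  0.176]
1.65 [ 0.554 -0.02   0.178]
1.5 [ 0.541 -0.022  0.179]
1.35 [ 0.529 -0.023  0.178]
1.2 [ 0.516 -0.024  0.175]
1.05 [ 0.505 -0.025  0.17 ]
0.9 [ 0.494 -0.026  0.163]
0.75 [ 0.484 -0.027  0.155]
0.6 [ 0.476 -0.028  0.145]
0.45 [ 0.469 -0.029  0.135]
0.3 [ 0.464 -0.029  0.123]
0.15 [ 0.46  -0.03   0.111]
0.0 [ 0.459 -0.03   0.098]
```

Run:
```python
from h import *
A=[];B=[]
for n,uv in(("top",(326,168)),("scene",(317.2,149.4))):
    c=cam(n); d=plane(c,uv,0)[0]-c["C"]; d/=np.linalg.norm(d); I=np.eye(3)-np.outer(d,d); A.append(I);B.append(I@c["C"])
p=np.linalg.lstsq(np.vstack(A),np.hstack(B),rcond=None)[0]; print("lip",p.round(4))
y=np.radians(5.6); e=np.array([np.cos(y),np.sin(y),0]); h=np.array([.4885,-.0268,.094])+.055*e
r=p-h; print("along",(r@e).round(4),"up",r[2].round(4),"theta",np.arctan2(r[2],-(r@e)),np.hypot(r@e,r[2]))
```

```text
lip [ 0.5968 -0.0158  0.1667]
along 0.0538 up 0.0727 theta 2.208010775090416 0.09049000596545277
```

```bash
python3 -m crank '[[[0.02,0.02,0.004],[0,0,0]],[[0.02,0.02,0.004],[0,0,0]],[[0.02,0.02,0.004],[0,0,0]],[[0.02,0.02,0.004],[0,0,0]],[[0.02,0.02,0.004],[0,0,0]],[[0.02,0.02,0.004],[0,0,0]],[[0.02,0.02,0.004],[0,0,0]],[[0.02,0.02,0.004],[0,0,0]],[[0.02,0.02,0.004],[0,0,0]],[[0.02,0.02,0.004],[0,0,0]],[[0.02,0.02,0],[0,0,0]],[[0.022,0.023,0],[0,0,0]],[[0,0,0],[0,0,0]],[[0,0,-0.03],[0,0,0]],[[0,0,-0.03],[0,0,0]],[[0,0,-0.03],[0,0,0]],[[0,0,-0.016],[0,0,0]],[[0,0,0],[0,0,0]],[[0,0,0],[0,0,0]]]' 0;  python3 w.py w6 0.17
```

```text
time: 13.13
position: [0.6406, -0.0112, 0.1513]
tcp_rot: [0.999, 0.049, -0.002, -0.0]
ft_force: [0.3, 0.1, 0.9]
opening: 0.0003
grasp_force: 0.0
tcp [ 0.642  -0.0114  0.153 ] toolx yaw 5.63 toolz [-0.001  0.    -1.   ] F [-0.1 -0.2  1.2]
orange (630, 4, 10, 2) [ 752.7 -107.6] [0.3 3.1] 5.6
blue (304, 336, 16, 27) [603.7 -15.1] [14.5  6.9] 5.6
```

```bash
python3 -m crank '[[[-0.01,-0.001,0],[0,0,0]],[[-0.01,-0.001,0],[0,0,0]],[[-0.01,-0.001,0],[0,0,0]],[[-0.01,-0.001,0],[0,0,0]],[[-0.01,-0.001,0],[0,0,0]],[[-0.01,-0.001,0],[0,0,0]],[[-0.01,-0.001,0],[0,0,0]]]' 0;  python3 -m crank '[[[-0.01,-0.001,0],[0,0,0]],[[-0.01,-0.001,0],[0,0,0]],[[-0.01,-0.001,0],[0,0,0]],[[-0.01,-0.001,0],[0,0,0]],[[-0.01,-0.001,0],[0,0,0]],[[-0.01,-0.001,0],[0,0,0]],[[-0.01,-0.001,0],[0,0,0]]]' 0
python3 - <<'E'
from h import *
a=grab_frame("wrist"); b=grab_frame("scene"); save("pics/c7.png",np.hstack([cv2.resize(a,None,fx=.625,fy=.625),cv2.resize(b[130:255,270:430],(400,250))]))
E
```

```text
time: 13.77
position: [0.5738, -0.0187, 0.1559]
tcp_rot: [0.999, 0.049, 0.003, 0.001]
ft_force: [0.6, 0.1, 0.8]
opening: 0.0002
grasp_force: 0.4
time: 14.35
position: [0.5012, -0.0252, 0.1536]
tcp_rot: [0.999, 0.049, 0.0, 0.0]
ft_force: [0.4, -0.6, -0.6]
opening: -0.0
grasp_force: 0.2
```

View pics/c7.png

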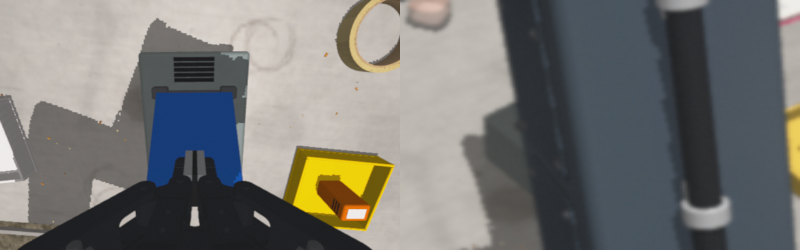

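The cover has followed the tool forward. In the wrist view its blue face is under the fingertips at about (195,170), and the cartridge stands in the tray. I continue forward and down.

```bash
python3 -m crank '[[[-0.009,-0.001,0],[0,0,0]],[[-0.009,-0.001,0],[0,0,0]],[[-0.01,-0.001,-0.008],[0,0,0]],[[-0.008,-0.001,-0.01],[0,0,0]],[[-0.006,-0.001,-0.012],[0,0,0]],[[-0.003,0,-0.01],[0,0,0]],[[0,0,-0.005],[0,0,0]],[[0,0,0],[0,0,0]],[[0,0,0],[0,0,0]]]' 0;  python3 -m crank '[[[0,0,-0.003],[0,0,0]],[[0,0,-0.003],[0,0,0]],[[0,0,-0.002],[0,0,0]],[[0,0,0],[0,0,0]],[[0,0,0],[0,0,0]]]' 0
```

```text
time: 15.2
position: [0.4571, -0.0302, 0.1083]
tcp_rot: [0.999, 0.049, -0.0, -0.0]
ft_force: [0.6, 1.1, 0.4]
opening: -0.0002
grasp_force: 0.0
time: 15.62
position: [0.4571, -0.0301, 0.1002]
tcp_rot: [0.999, 0.049, 0.0, -0.0]
ft_force: [-0.2, -0.0, -0.1]
opening: -0.0003
grasp_force: 0.0
```

```bash
python3 -m crank '[[[0,0,-0.001],[0,0,0]],[[0,0,-0.001],[0,0,0]],[[0,0,-0.001],[0,0,0]],[[0,0,0],[0,0,0]],[[0,0,0],[0,0,0]]]' 0
```

```text
time: 16.03
position: [0.4572, -0.0301, 0.0978]
tcp_rot: [0.999, 0.049, 0.0, 0.0]
ft_force: [0.2, 1.2, 6.1]
opening: 0.0
grasp_force: 2.7
```

```bash
python3 -m crank '[[[0,0,-0.0006],[0,0,0]],[[0,0,0],[0,0,0]],[[0,0,0],[0,0,0]]]' 0; python3 -m crank '[[[0,0,0.01],[0,0,0]],[[0,0,0.03],[0,0,0]],[[0,0,0.03],[0,0,0]],[[-0.01,0,0.03],[0,0,0]],[[-0.01,0,0.03],[0,0,0]],[[-0.01,0,0.02],[0,0,0]],[[0,0,0],[0,0,0]],[[0,0,0],[0,0,0]]]' 0
python3 - <<'E'
from h import *
c=cam("wrist"); a=grab_frame("wrist"); b=grab_frame("top")
# expected upper-face corners if shut
y=np.radians(5.6); e=np.array([np.cos(y),np.sin(y),0]); n=np.array([-e[1],e[0],0]); h=np.array([.5432,-.0214,.098])
for th in(0,.1):
    q=[h-.095*e*np.cos(th)+s*.037*n+[0,0,.095*np.sin(th)] for s in(1,-1)]; u=proj(c,q); print(th,u.round(1))
    for p in u: cv2.circle(a,tuple(int(v) for v in p.round()),3,(255,0,0) if th==0 else (0,255,0),1)
save("pics/d8.png",a)
E
```

```text
time: 16.28
position: [0.4572, -0.0301, 0.0976]
tcp_rot: [0.999, 0.049, 0.0, 0.0]
ft_force: [-1.4, 0.3, 9.7]
opening: -0.0001
grasp_force: 4.8
time: 16.95
position: [0.4273, -0.0302, 0.2476]
tcp_rot: [0.999, 0.049, 0.001, 0.001]
ft_force: [0.5, 0.3, 0.8]
opening: 0.0001
grasp_force: 0.0
0 [[272.  156.5]
 [355.1 156.4]]
0.1 [[270.7 157.9]
 [356.6 157.8]]
```

View pics/d8.png

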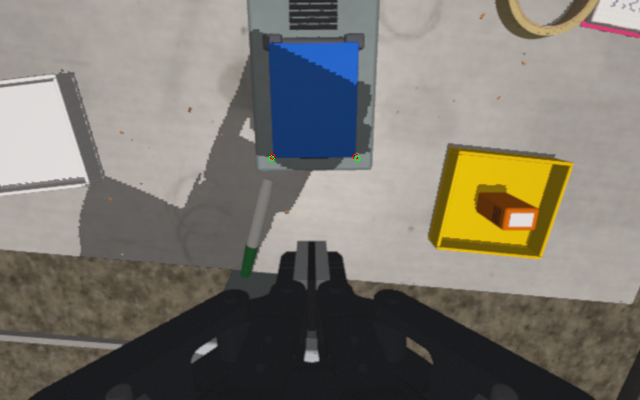

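The cover looks level and its edge matches the predicted shut position at (272,156) and (355,156). Since the angle can't be read exactly from this view, I press once more to confirm the stop height.

```bash
python3 -m crank '[[[0.01,0,-0.02],[0,0,0]],[[0.01,0,-0.03],[0,0,0]],[[0.01,0,-0.03],[0,0,0]],[[0,0,-0.03],[0,0,0]],[[0,0,-0.03],[0,0,0]],[[0,0,-0.008],[0,0,0]],[[0,0,0],[0,0,0]],[[0,0,0],[0,0,0]]]' 0; python3 -m crank '[[[0,0,-0.002],[0,0,0]],[[0,0,-0.0015],[0,0,0]],[[0,0,0],[0,0,0]],[[0,0,0],[0,0,0]]]' 0; python3 -m crank '[[[0,0,0.01],[0,0,0]],[[0,0,0.03],[0,0,0]],[[0,0,0.03],[0,0,0]],[[-0.01,0,0.03],[0,0,0]],[[-0.01,0,0.03],[0,0,0]],[[-0.01,0,0.02],[0,0,0]],[[0,0,0],[0,0,0]],[[0,0,0],[0,0,0]]]' 0
```

```text
time: 17.72
position: [0.4554, -0.0296, 0.0979]
tcp_rot: [0.999, 0.049, -0.003, -0.001]
ft_force: [-2.1, -0.2, 2.4]
opening: -0.0001
grasp_force: 1.7
time: 18.05
position: [0.4554, -0.0296, 0.0968]
tcp_rot: [0.999, 0.05, -0.002, -0.0]
ft_force: [-6.3, 1.0, 27.8]
opening: 0.0002
grasp_force: 13.8
time: 18.72
position: [0.4271, -0.0301, 0.2455]
tcp_rot: [0.999, 0.049, 0.001, 0.0]
ft_force: [-0.5, 0.2, 0.3]
opening: 0.0002
grasp_force: 0.0
```

The stop is firm: first contact at z of about 0.098 m, then 28 N with about 1 mm of travel. The cover stayed shut.

```bash
python3 -c "from bench import bot; print(bot.hand_in())"
```

```text
the job is handed in; nothing more can be done
None
```

I handed the job in at about 19 s: the cartridge sprang up and now stands in the yellow tray, and the cover is shut against a firm stop at about 0.098 m; I never touched the timer or the tape, and no verdict came back.

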